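# Hold the varnish flask down on the bench shaker

## Robot

A 6-joint arm with a two-finger parallel gripper is mounted at the origin on the work surface. World frame = base frame: x ahead of the robot, y to its left, z up, the work surface at z = 0. Lengths are in m, angles in rad, forces in N, time in s.
With the tool pointing down it reaches from about 0.25 to 0.8 m from the base axis. Payload 8.5 kg.
Tool frame: the origin (TCP) lies at the centre of the arm's flange, where the gripper is bolted on; the fingertips stand 173 mm ahead of it and the grasp point (between the pads) lies 155 mm ahead of it (tip_extent is the z of the fingertips in the tool frame, in m); z points along the fingers, y is the line along which they close (so a half turn about z gives the same grasp; the last joint's range is limited). The gripper opens to 85 mm and grips with 20 to 120 N. Pads are 22 mm wide; open, the fingers measure 114 mm over their backs; the gripper's body (76 mm by 85 mm) begins 54 mm behind the grasp point. The pads swing forward as they close: fully open they stand 13 mm farther back than shut.
Start: joints at [-1.125, 0.238, -0.013, 1.319, 0, 1.571], TCP at [0.226, -0.474, 0.405] pointing down, gripper open.
Joint ranges: [-2.66, 2.66], [-1.03, 1.9], [-1.14, 1.46], [-1.82, 2.27], [-1.45, 1.34], [-3.14, 3.14]. Speed limits (rad/s): [2.22, 2.22, 2.79, 3.14, 3.14, 3.14].

## Interface

Orientations are given as a unit quaternion [w, x, y, z].
In Python, from cell import state, camera, camera_params, hand_in, tip_extent gives the robot as it stands. The module is installed in compiled form; this text tells all that it offers.
- The arm moves only by the tool play_rows, never from a script. Its argument "moves" is a list of rows, each a list of 6 numbers: the shift along the world's x, y, z in cm, then the turn, a rotation vector about the world's x, y, z in rad. In form: [[x, y, z, wx, wy, wz], ...]. A call has 1 to 20 rows; each row is the pose to reach, as a shift and turn from the pose commanded when the call began; what a row does not reach only later rows make up. A row lasts 1/12 s, in which the tool goes at most 41.7 mm and 7.16 degrees, less where a joint would pass 70% of its speed; a pose out of reach is approached as far as the arm can. A call with a gripper value outside its range is refused whole. "hand" is the opening in per cent of the stroke, from 0 (shut) to 100 (fully open), set as the call begins (left out, the last holds). The fingers move at their own pace and stop on an object; the grip force is fixed at half the most. Time passes only in rows, so rows that repeat a pose let the fingers close. It gives the time, the measured TCP pose, the force, the opening and the grip force at its end, in the units of the state.
- state(): the state, without advancing time (a new reading comes with each control period).
- camera(name): name is "side" or "top"; returns the picture (420x560x3 uint8, red, green, blue); there is no depth.
- camera_params(name): a dict with "fx", "fy", "cx", "cy" (pixels), "R" (3x3) and "t" (3): a world point X has camera coordinates R X + t. Camera axes: x right, y down, z forward; pixel columns grow to the right and rows downward; lengths in m; the calibration is good to about 2 mm. A picture is of the moment at which its call begins. camera_params takes no time and is no camera call.
- hand_in(): hands the job in; it is judged then, once.
The state is a dict: "t": time; "q": joint angles; "qvel": joint speeds; "joint_torque": joint torques, N m; "eef_pos": TCP position; "ee_rot": TCP orientation; "ft_force": force on the tool from outside, world axes, zero at the start; "ft_torque": the same for the moment, N m; "finger_gap": opening from 0.0 (shut) to 1.0 (fully open); "gripper_force": force on a finger pad.
Only numpy, scipy, OpenCV 4.12 (cv2) and the standard library are available. Lean on these libraries where they do the work, as an engineer would, in place of code of your own. Each camera call takes 0.05 s, during which the arm holds its last target. There are 200 camera calls.

## Task

The varnish sample in the amber flask has settled: lift it by its black cap, set it upright in the sprung steel ring of the blue bench shaker, and press it gently straight down until you feel it come to bear on the rubber seat below the ring, whose height is set differently every time. The shaker runs only while the flask bears on the seat, so press on a little past first touch and finish while still holding the flask pressed there: do not let go. Leave the green flask and everything else on the bench where it is, and do not ram the flask onto the seat.

Things in the scene. Friction and masses are not known exactly. Their poses are not given: they have to be found in the camera images.
- amber_flask: Round flask of amber glass on the bench, 280 to 440 g, 112 mm high. Origin: centre of its underside; z up along the neck. Ball body 68 mm in diameter (centre 34 mm up) on a small foot 32 mm in diameter, neck 22 mm, black cylindrical cap 30 mm in diameter from 78 to 112 mm above the underside, by which it is gripped. Round all over: its yaw does not matter.
- green_flask: A second flask of the same shape and size in green glass, not to be touched. Origin: centre of its underside.
- stand: The bench shaker, fixed to the bench: blue housing 150 (x) by 130 (y) by 60 mm high, with three guide tubes up to 78 mm above the bench, 42 mm out from the ring's axis. Origin: centre of its underside, on the axis of the ring. The rubber seat under the ring is part of it.
- seat_foot (a point): Point on top of the housing, on the ring's axis, 60 mm above the bench. Above it stands the rubber seat, 24 mm wide, of unknown height: the flask meets it after the ring has sunk 10 to 24 mm. The seat is springy: about 1 N to start, then 1.5 N per mm for up to 8 mm, then hard. The shaker runs with over 3 N on the seat; over 30 N is ramming.
- ring_center (a point): Centre of the sprung ring, which lies level; it moves down with the ring. Free, it is 115 mm above the bench. The ring is a round steel bar 6 mm thick bent to 48 mm inside and 60 mm outside diameter. The flask's ball settles in it with the underside of the flask 8.7 mm below this point.
- ring (a joint): How far the ring has sunk from its free height, in m: 0 free, at most 0.034. Springs push it up: about 2 N to start it, then 0.3 N per mm, so the flask's weight alone sinks it only 2 to 8 mm. Any force on the flask beyond this law comes from the seat. Push and flask weight together must reach 5 N (highest seat) to 9 N (lowest) before the seat is met.
- mallet: Bystander: wooden mallet standing on its head (72 mm in diameter, 85 mm high), handle up to 203 mm. Origin: centre of its underside.
- chisel_wide: Bystander: chisel lying on the bench, 274 mm long, wooden handle 28 mm thick to its -x. Origin: below the ferrule, at bench height.
- chisel_narrow: Bystander: like the wide chisel, with a narrow blade.
- varnish_tin: Bystander: round tin, 90 mm in diameter, 110 mm high. Origin: centre of its underside.
- oak_offcut: Bystander: block of oak 160 by 60 by 35 mm. Origin: centre of its underside.
- caulking_iron: Bystander: flat dark iron lying on the bench, about 185 mm long, blade 50 mm wide. Origin: near the middle, at bench height.
Mind the look-alikes: they are no part of the job. Of the things that look like the stand, the larger one is meant.

How it is judged:
By the outcome, as a careful person would: the job done as asked, in the order asked, and still so for the second after the job is handed in, while the arm keeps its last pose, push and grip.
It also fails if it takes over 40 s, if anything falls off the work surface, if the arm or the gripper's body presses on something with over 40 N, if the wrist force passes 120 N, or if a joint passes its speed limit or range.

## Working session

There is one attempt and no reset: what is moved stays moved. The work goes in short steps, Python scripts to look and compute and a tool call to move; the robot and the scene stay as the last step left them, time stands still between calls to the robot, and variables do not carry over. Pictures are saved under pics/ and viewed, at most 10 in all, crops included, and the job is handed in when it is done.

Besides the shell and the picture viewer there is one more tool, called after "Request:" as name([rows], argument=value, ...), one row to a line, values as JSON. play_rows: Moves the arm, as the interface text tells. Its arguments: {"type":"object","properties":{"moves":{"type":"array","items":{"type":"array","items":{"type":"number"}}},"hand":{"type":"number"}},"required":["moves"]}

```bash
mkdir -p pics; python3 - <<'E'
from cell import *
import cv2
for n in("top","side"):
    im=camera(n); cv2.imwrite(f"pics/{n}0.png",im[...,::-1]); 
    p=camera_params(n); print(n,p)
s=state(); print(s["t"],s["eef_pos"],s["ee_rot"],s["ft_force"],tip_extent)
E
```

```text
top {'fx': 467.5751831153865, 'fy': 467.5751831153865, 'cx': 282.93146049134504, 'cy': 200.1934341927951, 'R': array([[-0.09597691, -0.99537103, -0.00499425],
       [-0.97477392,  0.09500422, -0.20196533],
       [ 0.20150491, -0.01451575, -0.97937994]]), 't': array([0.09889447, 0.50484685, 1.13150236])}
side {'fx': 410.88060501708105, 'fy': 410.88060501708105, 'cx': 275.8541761366206, 'cy': 211.80675681265967, 'R': array([[-0.82279193, -0.56817973, -0.01361031],
       [-0.35607796,  0.53401231, -0.76683723],
       [ 0.44296944, -0.62610115, -0.64169729]]), 't': array([0.44727673, 0.19797976, 1.1770163 ])}
0.1 [ 0.22630649 -0.47356321  0.40414819] [-6.13117150e-04  9.75261618e-01  2.21052896e-01 -1.32435708e-04] [ 0.22295811 -1.01310466  0.12200108] 0.1734
```

View pics/top0.png

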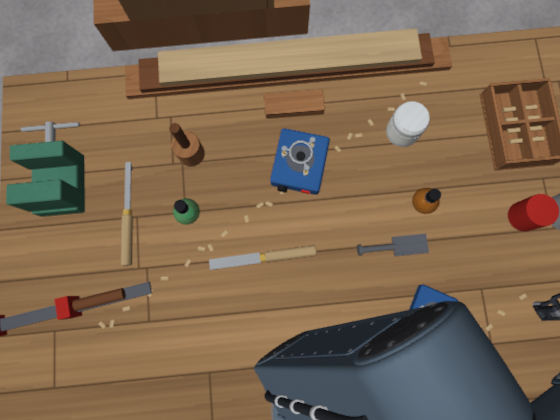

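View pics/side0.png

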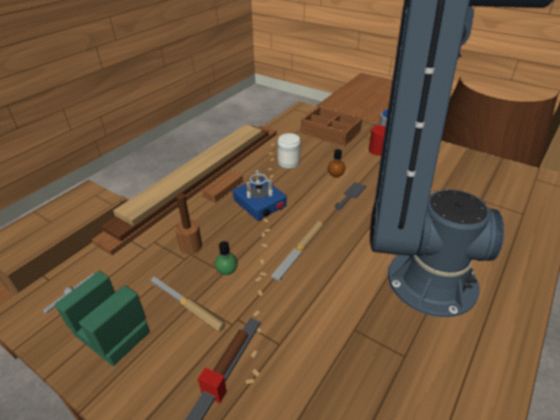

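The top view shows the amber flask at about (427,200) with its cap at (433,195), the green flask at (186,210), and a blue shaker with its ring at (300,155). A second blue object is half hidden under the arm at about (430,300). Next I measure the housings' sizes and triangulate the cap and ring.

```bash
cat > h.py <<'E'
import numpy as np, cv2
from cell import camera, camera_params, state
def ray(n,uv):
    p=camera_params(n); R,t=p["R"],p["t"]
    d=R.T@np.array([(uv[0]-p["cx"])/p["fx"],(uv[1]-p["cy"])/p["fy"],1]); return -R.T@t,d/np.linalg.norm(d)
def plane(n,uv,z):
    c,d=ray(n,uv); return c+d*(z-c[2])/d[2]
def proj(n,X):
    p=camera_params(n); c=p["R"]@np.array(X)+p["t"]; return np.array([p["fx"]*c[0]/c[2]+p["cx"],p["fy"]*c[1]/c[2]+p["cy"]])
def tri(a,b):
    (c1,d1),(c2,d2)=ray("top",a),ray("side",b)
    s=np.linalg.lstsq(np.c_[d1,-d2],c2-c1,rcond=None)[0]
    p,q=c1+s[0]*d1,c2+s[1]*d2; return (p+q)/2,np.linalg.norm(p-q)
E
python3 - <<'E'
from h import *
t=cv2.imread("pics/top0.png"); s=cv2.imread("pics/side0.png")
for n,im in(("top",t),("side",s)):
    hsv=cv2.cvtColor(im,cv2.COLOR_BGR2HSV)
    m=cv2.inRange(hsv,(100,140,50),(125,255,255))
    k,l,st,c=cv2.connectedComponentsWithStats(m)
    for i in range(1,k):
        if st[i,4]>80:
            q=cv2.boxPoints(cv2.minAreaRect(np.argwhere(l==i)[:,::-1].astype(np.float32)))
            print(n,"blue",st[i],c[i].round(1)); 
            if n=="top":
                w=np.array([plane(n,x,.06) for x in q]); print(w.round(3).tolist(), np.linalg.norm(np.diff(w,axis=0),axis=1).round(3))
def crop(im,x,y,w,h,f): return cv2.resize(im[y:y+h,x:x+w],None,fx=f,fy=f,interpolation=cv2.INTER_CUBIC)
# 4 tiles of 400x300
A=crop(t,265,120,80,60,5);B=crop(t,395,170,80,60,5);C=crop(s,220,165,80,60,5);D=crop(s,300,140,80,60,5)
cv2.imwrite("pics/crops.png",np.vstack([np.hstack([A,B]),np.hstack([C,D])]))
E
```

```text
top blue [ 271  129   58   65 1880] [299.5 163.1]
[[0.555, 0.08, 0.06], [0.702, 0.037, 0.06], [0.664, -0.085, 0.06], [0.518, -0.039, 0.06]] [0.153 0.128 0.152]
top blue [410 285  48  25 527] [428.9 296.6]
[[0.267, -0.226, 0.06], [0.275, -0.342, 0.06], [0.224, -0.342, 0.06], [0.216, -0.227, 0.06]] [0.116 0.052 0.115]
side blue [234 185  52  35 777] [257.9 201.6]
```

View pics/crops.png

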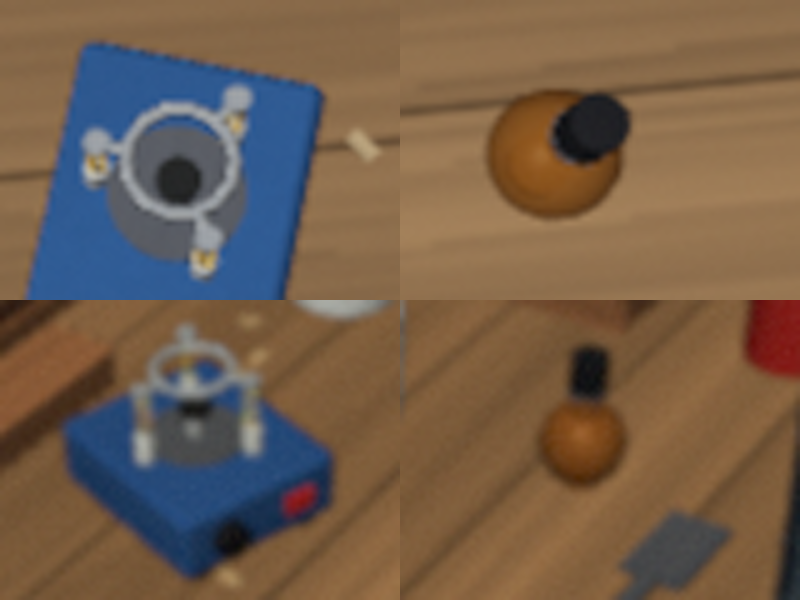

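The crops confirm the choice. The shaker at (301,152) has a ring, three tubes and a housing of about 153×128 mm at z = 60 mm, so it is the larger one. The blue thing at (430,297) is only about 115 mm wide and is the look-alike. The amber flask has its black cap at (435,195) in the top view and (338,150) in the side view.

```bash
python3 - <<'E'
from h import *
o=.4
rt,rs=(301-o,152-o),(258.4-o,178.6-o); ct,cs=(435-o,195-o),(338.2-o,150.6-o)
print("ring",plane("top",rt,.115),plane("side",rs,.115),tri(rt,rs))
print("cap",plane("top",ct,.112),plane("side",cs,.112),tri(ct,cs))
for n in("top","side"):
    im=cv2.imread(f"pics/{n}0.png"); hsv=cv2.cvtColor(im,cv2.COLOR_BGR2HSV)
    x,y,w,h=(395,170,80,60) if n=="top" else (310,140,60,60)
    m=np.zeros(hsv.shape[:2],np.uint8); m[y:y+h,x:x+w]=cv2.inRange(hsv,(5,190,40),(25,255,255))[y:y+h,x:x+w]
    k,l,st,c=cv2.connectedComponentsWithStats(m); i=1+st[1:,4].argmax()
    pts=np.argwhere(l==i)[:,::-1].astype(np.float32); b=cv2.minEnclosingCircle(cv2.convexHull(pts)); print(n,b,plane(n,b[0],.034))
print("green flask",plane("top",(181,206),.112),"tin top",plane("top",(411,118),.11),"mallet top",plane("top",(178,130),.203))
# ring reproject check
for n in("top","side"):
    print(n,[proj(n,np.r_[plane("top",rt,.115)[:2],z]).round(1).tolist() for z in(.06,.115)])
s=state();q=s["q"];print(q)
E
```

```text
ring [ 0.6155567  -0.00396751  0.115     ] [ 0.6179787 -0.0049084  0.115    ] (array([ 0.61588222, -0.00351248,  0.11639566]), np.float64(0.001638034105518702))
cap [ 0.47796329 -0.31315098  0.112     ] [ 0.48125722 -0.31444136  0.112     ] (array([ 0.47873499, -0.31198218,  0.11394667]), np.float64(0.002473530916894998))
top ((425.5, 200.5), 12.747649192810059) [ 0.47941382 -0.31444458  0.034     ]
side ((335.95281982421875, 168.00942993164062), 8.047266960144043) [ 0.4812695  -0.31330524  0.034     ]
green flask [0.50918935 0.29501961 0.112     ] tin top [ 0.67713855 -0.28689602  0.11      ] mallet top [0.66623652 0.27375098 0.203     ]
top [[299.9, 158.1], [300.6, 151.6]]
side [[259.1, 191.7], [258.4, 178.6]]
[-1.12500386e+00  2.38714572e-01 -1.41618264e-02  1.31917438e+00
  1.27493509e-05  1.57080081e+00]
```

Amber flask at about (0.479, −0.3135), ring axis at about (0.6165, −0.004). The heights come out at 114 and 116 mm against 112 and 115 mm given, so they fit. Approaching above the cap.

Request:
play_rows([
  [1,0.6,0,0,0,0],
  [3,1.9,0,0,0,0],
  [6,3.8,-0.5,0,0,0],
  [9,5.7,-1.5,0,0,0],
  [12,7.6,-3,0,0,0],
  [15,9.5,-4.5,0,0,0],
  [18,11.4,-6,0,0,0],
  [21,13.3,-7.5,0,0,0],
  [23,14.6,-8.7,0,0,0],
  [24.5,15.5,-9.6,0,0,0],
  [25.3,16,-10.4,0,0,0],
  [25.3,16,-10.4,0,0,0],
  [25.3,16,-10.4,0,0,0],
  [25.3,16,-10.4,0,0,0],
], hand=100)

```text
t: 1.27
eef_pos: [0.4788, -0.3141, 0.3011]
ee_rot: [0.0, 0.975, 0.221, -0.0]
ft_force: [-0.8, 0.5, 0.0]
finger_gap: 0.999
gripper_force: 0.0
```

```bash
python3 - <<'E'
from h import *
ims={n:camera(n)[...,::-1] for n in("top","side")}
o=[]
for n in ims:
    c=proj(n,[.479,-.3135,.12]).astype(int); x,y=c[0]-50,c[1]-60
    x=max(0,min(x,460));y=max(0,min(y,300))
    print(n,x,y); o.append(cv2.resize(ims[n][y:y+120,x:x+100],None,fx=4,fy=4,interpolation=cv2.INTER_CUBIC))
cv2.imwrite("pics/app.png",np.hstack(o))
s=state();print(s["t"],s["eef_pos"],s["ee_rot"],s["ft_force"],s["finger_gap"])
E
```

```text
top 385 133
side 288 88
1.3667 [ 0.47865784 -0.31444538  0.30146997] [3.70320860e-04 9.75417946e-01 2.20362453e-01 2.88935896e-04] [ 0.52349321 -0.31186953  0.28808029] 0.9948209570026157
```

View pics/app.png

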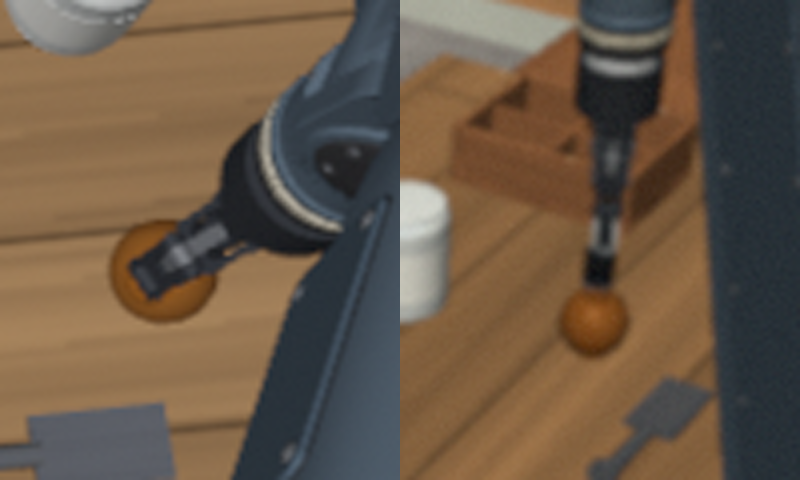

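Both views show the gripper centred over the amber flask: the cap lies between the fingers, with the ball at (161,270) and (594,320) in the crop. Going down and gripping.

Request:
play_rows([
  [0,0,-0.6,0,0,0],
  [0,0,-1.6,0,0,0],
  [0,0,-2.6,0,0,0],
  [0,0,-3.6,0,0,0],
  [0,0,-4.3,0,0,0],
  [0,0,-4.6,0,0,0],
  [0,0,-4.6,0,0,0],
  [0,0,-4.6,0,0,0],
])

```text
t: 2.03
eef_pos: [0.4794, -0.3136, 0.2545]
ee_rot: [-0.0, 0.975, 0.221, -0.0]
ft_force: [1.1, -0.1, -0.2]
finger_gap: 1.003
gripper_force: 0.0
```

Request:
play_rows([
  [0,0,0,0,0,0],
  [0,0,0,0,0,0],
  [0,0,0,0,0,0],
  [0,0,0,0,0,0],
  [0,0,0,0,0,0],
  [0,0,0,0,0,0],
  [0,0,0,0,0,0],
  [0,0,0,0,0,0],
  [0,0,0,0,0,0],
  [0,0,0,0,0,0],
  [0,0,0,0,0,0],
  [0,0,0,0,0,0],
], hand=0)

```text
t: 3.03
eef_pos: [0.4795, -0.3138, 0.2552]
ee_rot: [0.0, 0.975, 0.221, 0.0]
ft_force: [-0.8, 0.1, 5.4]
finger_gap: 0.337
gripper_force: 59.1
```

Gripped: the opening is 28.6 mm, close to the 30 mm cap. Lifting.

Request:
play_rows([
  [0,0,0.5,0,0,0],
  [0,0,1.5,0,0,0],
  [0,0,3,0,0,0],
  [0,0,5,0,0,0],
  [0,0,7,0,0,0],
  [0,0,9,0,0,0],
  [0,0,11,0,0,0],
  [0,0,13,0,0,0],
  [0,0,14.5,0,0,0],
  [0,0,15.5,0,0,0],
  [0,0,16,0,0,0],
  [0,0,16,0,0,0],
  [0,0,16,0,0,0],
])

```text
t: 4.12
eef_pos: [0.4793, -0.3136, 0.4141]
ee_rot: [-0.0, 0.975, 0.221, -0.0]
ft_force: [0.2, 0.0, -2.7]
finger_gap: 0.331
gripper_force: 59.6
```

Request:
play_rows([
  [0.4,0.9,0,0,0,0],
  [1.1,2.5,0,0,0,0],
  [2.1,4.8,0,0,0,0],
  [3.2,7.2,0,0,0,0],
  [4.3,9.7,0,0,0,0],
  [5.4,12.2,0,0,0,0],
  [6.5,14.7,0,0,0,0],
  [7.6,17.2,0,0,0,0],
  [8.7,19.7,0,0,0,0],
  [9.8,22.1,0,0,0,0],
  [10.9,24.6,0,0,0,0],
  [12,27.1,0,0,0,0],
  [12.9,29.2,0,0,0,0],
  [13.5,30.5,0,0,0,0],
  [13.7,31,0,0,0,0],
  [13.7,31,0,0,0,0],
  [13.7,31,0,0,0,0],
  [13.7,31,0,0,0,0],
  [13.7,31,0,0,0,0],
  [13.7,31,0,0,0,0],
])

```text
t: 5.78
eef_pos: [0.6161, -0.0047, 0.4149]
ee_rot: [0.0, 0.975, 0.22, 0.0]
ft_force: [-0.1, 0.2, -2.8]
finger_gap: 0.336
gripper_force: 59.6
```

```bash
python3 - <<'E'
from h import *
ims={n:camera(n)[...,::-1] for n in("top","side")}
o=[]
for n in ims:
    c=proj(n,[.6165,-.004,.15]).astype(int); x,y=c[0]-40,c[1]-50
    x=max(0,x);y=max(0,y)
    print(n,x,y); o.append(cv2.resize(ims[n][y:y+100,x:x+80],None,fx=5,fy=5,interpolation=cv2.INTER_CUBIC))
    m=cv2.inRange(cv2.cvtColor(ims[n],cv2.COLOR_BGR2HSV),(5,190,40),(25,255,255)); M=np.zeros_like(m); M[y:y+100,x:x+80]=m[y:y+100,x:x+80]
    k,l,st,ce=cv2.connectedComponentsWithStats(M); i=1+st[1:,4].argmax()
    b=cv2.minEnclosingCircle(np.argwhere(l==i)[:,::-1].astype(np.float32)); print(n,st[i],b)
cv2.imwrite("pics/over.png",np.hstack(o))
f=[]
for _ in range(8): camera("side"); f.append(state()["ft_force"])
s=state();print(s["t"],s["eef_pos"],s["ee_rot"],np.mean(f,0),np.std(f,0),s["finger_gap"])
E
```

```text
top 261 96Traceback (most recent call last):
  File "<stdin>", line 9, in <module>
ValueError: attempt to get argmax of an empty sequence
```

```bash
python3 - <<'E'
from h import *
ims={n:camera(n)[...,::-1] for n in("top","side")}
o=[]
for n in ims:
    c=proj(n,[.6165,-.004,.17]).astype(int); x,y=c[0]-40,max(0,c[1]-50)
    print(n,x,y); o.append(cv2.resize(ims[n][y:y+100,x:x+80],None,fx=5,fy=5,interpolation=cv2.INTER_CUBIC))
cv2.imwrite("pics/over.png",np.hstack(o))
print("expected ball/ring px",[(n,proj(n,[.6165,-.004,z]).round(1)) for n in ims for z in(.194,.115)])
f=[]
for _ in range(6): camera("side"); f.append(state()["ft_force"])
s=state();print(s["t"],s["eef_pos"],np.mean(f,0),np.std(f,0),s["finger_gap"])
E
```

```text
top 261 94
side 217 114
expected ball/ring px [('top', array([301.7, 140.7])), ('top', array([300.6, 151.2])), ('side', array([257.2, 158.5])), ('side', array([258.2, 178.5]))]
6.2833 [ 0.61635889 -0.00364677  0.41468635] [ 0.0470544  -0.06301513 -2.83019894] [0.62847591 0.75906507 0.55294387] 0.33518769115594915
```

View pics/over.png

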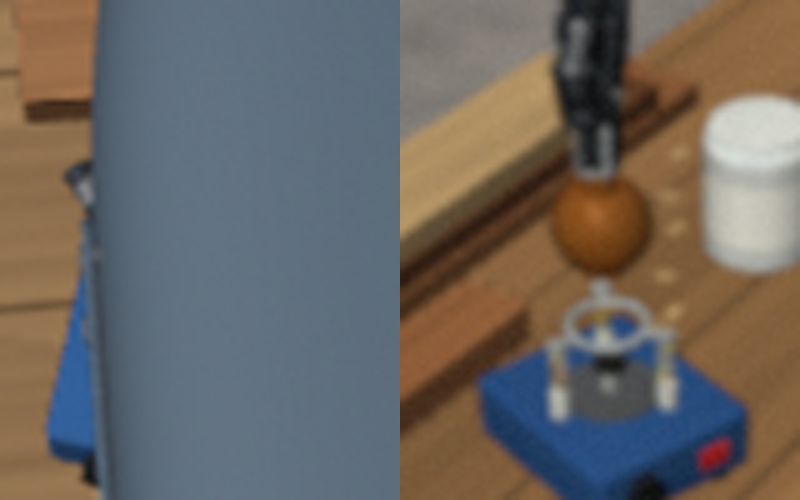

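In the side view the ball is at (257,158.4) and the ring at (258,178.4), both within 0.3 px of the expected positions on the axis. The top view is hidden by the arm. The load is 2.83 N, about 290 g. Ring contact is expected at TCP z ≈ 0.361. Descending.

Request:
play_rows([
  [0,0,-0.5,0,0,0],
  [0,0,-1.4,0,0,0],
  [0,0,-2.4,0,0,0],
  [0,0,-3.3,0,0,0],
  [0,0,-4,0,0,0],
  [0,0,-4.5,0,0,0],
  [0,0,-4.8,0,0,0],
  [0,0,-5,0,0,0],
  [0,0,-5,0,0,0],
  [0,0,-5,0,0,0],
])

```text
t: 7.12
eef_pos: [0.6164, -0.0037, 0.3649]
ee_rot: [0.0, 0.975, 0.221, 0.0]
ft_force: [-1.1, -0.5, -2.4]
finger_gap: 0.332
gripper_force: 59.6
```

```bash
cat > m.py <<'E'
from h import *
f,z=[],[]
for _ in range(8): im=camera("side"); s=state(); f.append(s["ft_force"]); z.append(s["eef_pos"])
f=np.mean(f,0); z=np.mean(z,0); d=(.3608-z[2])*1e3
print("t %.2f"%s["t"],z.round(4),f.round(2),"support %.2f"%(f[2]+2.83),"sunk %.1f ring law %.2f"%(d,2+.3*d),"gap",round(s["finger_gap"],3),s["ft_torque"].round(2))
E
python3 m.py
```

```text
t 7.52 [ 0.6164 -0.0037  0.365 ] [-0.08 -0.06 -2.75] support 0.08 sunk -4.2 ring law 0.74 gap 0.335 [ 0.   -0.06  0.02]
```

Request:
play_rows([
  [0,0,-0.2,0,0,0],
  [0,0,-0.4,0,0,0],
  [0,0,-0.6,0,0,0],
  [0,0,-0.7,0,0,0],
  [0,0,-0.8,0,0,0],
  [0,0,-0.8,0,0,0],
  [0,0,-0.8,0,0,0],
])

```text
t: 8.1
eef_pos: [0.6163, -0.0037, 0.3568]
ee_rot: [-0.0, 0.975, 0.221, 0.0]
ft_force: [-0.6, -0.2, 0.5]
finger_gap: 0.329
gripper_force: 59.7
```

```bash
python3 m.py
```

```text
t 8.50 [ 0.6163 -0.0037  0.3568] [-1.08  0.03  1.  ] support 3.83 sunk 4.0 ring law 3.21 gap 0.335 [ 0.04  0.23 -0.03]
```

The ring is met where expected. A side force of −1.1 N in x means the flask sits slightly far in +x, so I shift −1 mm in x and continue down in small steps.

Request:
play_rows([
  [-0.05,0,-0.1,0,0,0],
  [-0.1,0,-0.2,0,0,0],
  [-0.1,0,-0.3,0,0,0],
  [-0.1,0,-0.4,0,0,0],
  [-0.1,0,-0.4,0,0,0],
  [-0.1,0,-0.4,0,0,0],
])

```text
t: 9.0
eef_pos: [0.6153, -0.0037, 0.3526]
ee_rot: [-0.0, 0.975, 0.221, -0.0]
ft_force: [-1.8, 0.3, 3.0]
finger_gap: 0.333
gripper_force: 59.8
```

```bash
python3 m.py
```

```text
t 9.40 [ 0.6153 -0.0037  0.3527] [-1.23  0.13  1.77] support 4.60 sunk 8.1 ring law 4.43 gap 0.334 [-0.01  0.23 -0.01]
```

Request:
play_rows([
  [-0.03,0,-0.1,0,0,0],
  [-0.06,0,-0.15,0,0,0],
  [-0.06,0,-0.2,0,0,0],
  [-0.06,0,-0.2,0,0,0],
  [-0.06,0,-0.2,0,0,0],
])

```text
t: 9.82
eef_pos: [0.6149, -0.0037, 0.3507]
ee_rot: [0.0, 0.975, 0.221, 0.0]
ft_force: [0.0, -0.8, 2.5]
finger_gap: 0.336
gripper_force: 60.1
```

```bash
python3 m.py
```

```text
t 10.22 [ 0.6148 -0.0037  0.3508] [ 0.11 -0.69  2.48] support 5.31 sunk 10.0 ring law 5.01 gap 0.332 [-0.26 -0.13 -0.03]
```

Request:
play_rows([
  [0,0,-0.1,0,0,0],
  [0,0,-0.15,0,0,0],
  [0,0,-0.2,0,0,0],
  [0,0,-0.2,0,0,0],
  [0,0,-0.2,0,0,0],
])

```text
t: 10.63
eef_pos: [0.6148, -0.0037, 0.3487]
ee_rot: [0.0, 0.975, 0.221, 0.0]
ft_force: [1.0, -1.0, 2.9]
finger_gap: 0.333
gripper_force: 60.3
```

```bash
python3 m.py
```

```text
t 11.03 [ 0.6148 -0.0037  0.3487] [ 0.67 -1.33  2.86] support 5.69 sunk 12.1 ring law 5.62 gap 0.33 [-0.35 -0.28  0.  ]
```

Following the ring law, no seat yet. Trimming laterally and going on.

Request:
play_rows([
  [0.02,-0.03,-0.1,0,0,0],
  [0.03,-0.06,-0.15,0,0,0],
  [0.03,-0.06,-0.2,0,0,0],
  [0.03,-0.06,-0.2,0,0,0],
  [0.03,-0.06,-0.2,0,0,0],
])

```text
t: 11.45
eef_pos: [0.615, -0.004, 0.3466]
ee_rot: [-0.0, 0.975, 0.221, -0.0]
ft_force: [-1.2, 1.7, 3.3]
finger_gap: 0.334
gripper_force: 60.3
```

```bash
python3 m.py
```

```text
t 11.85 [ 0.615  -0.0041  0.3466] [-1.02  2.73  3.87] support 6.70 sunk 14.2 ring law 6.25 gap 0.33 [0.91 0.24 0.01]
```

Request:
play_rows([
  [0,0,-0.1,0,0,0],
  [0,0,-0.15,0,0,0],
  [0,0,-0.2,0,0,0],
  [0,0,-0.2,0,0,0],
  [0,0,-0.2,0,0,0],
])

```text
t: 12.27
eef_pos: [0.615, -0.0042, 0.3446]
ee_rot: [-0.0, 0.975, 0.221, -0.0]
ft_force: [-2.0, 4.0, 4.7]
finger_gap: 0.336
gripper_force: 60.3
```

```bash
python3 m.py
```

```text
t 12.67 [ 0.615  -0.0042  0.3447] [-1.83  4.73  4.07] support 6.90 sunk 16.1 ring law 6.84 gap 0.335 [1.26 0.46 0.06]
```

Request:
play_rows([
  [-0.01,0.02,-0.05,0,0,0],
  [-0.01,0.04,-0.1,0,0,0],
  [-0.01,0.04,-0.15,0,0,0],
  [-0.01,0.04,-0.15,0,0,0],
  [-0.01,0.04,-0.15,0,0,0],
])

```text
t: 13.08
eef_pos: [0.615, -0.004, 0.3432]
ee_rot: [0.0, 0.975, 0.221, 0.0]
ft_force: [-1.9, 3.3, 5.2]
finger_gap: 0.334
gripper_force: 60.5
```

```bash
python3 m.py
```

```text
t 13.48 [ 0.615  -0.004   0.3432] [-1.14  2.58  4.47] support 7.30 sunk 17.6 ring law 7.28 gap 0.333 [ 0.6   0.28 -0.01]
```

Request:
play_rows([
  [0,0,-0.05,0,0,0],
  [0,0,-0.1,0,0,0],
  [0,0,-0.15,0,0,0],
  [0,0,-0.15,0,0,0],
  [0,0,-0.15,0,0,0],
])

```text
t: 13.9
eef_pos: [0.615, -0.0039, 0.342]
ee_rot: [0.0, 0.975, 0.221, 0.0]
ft_force: [-1.7, 2.4, 7.2]
finger_gap: 0.332
gripper_force: 60.5
```

```bash
python3 m.py
```

```text
t 14.30 [ 0.615  -0.0039  0.342 ] [-2.02  2.23  7.33] support 10.16 sunk 18.8 ring law 7.63 gap 0.334 [0.58 0.43 0.02]
```

The support rose to 10.2 N against 7.6 N by the ring law, so the seat was met at about 18 mm sink. Now pressing about 2.5 mm further.

Request:
play_rows([
  [-0.01,0.01,-0.05,0,0,0],
  [-0.01,0.02,-0.1,0,0,0],
  [-0.01,0.02,-0.15,0,0,0],
  [-0.01,0.02,-0.2,0,0,0],
  [-0.01,0.02,-0.25,0,0,0],
  [-0.01,0.02,-0.25,0,0,0],
  [-0.01,0.02,-0.25,0,0,0],
])

```text
t: 14.88
eef_pos: [0.6149, -0.0038, 0.34]
ee_rot: [0.0, 0.975, 0.221, 0.001]
ft_force: [-2.6, 1.2, 10.7]
finger_gap: 0.331
gripper_force: 60.8
```

```bash
cat >> m.py <<'E'
x,y=217,114
cv2.imwrite("pics/end.png",cv2.resize(im[y:y+100,x:x+80,::-1],None,fx=5,fy=5,interpolation=cv2.INTER_CUBIC))
E
python3 m.py
```

```text
t 15.28 [ 0.6149 -0.0038  0.34  ] [-2.57  1.96 10.45] support 13.28 sunk 20.8 ring law 8.23 gap 0.336 [0.53 0.55 0.07]
```

View pics/end.png

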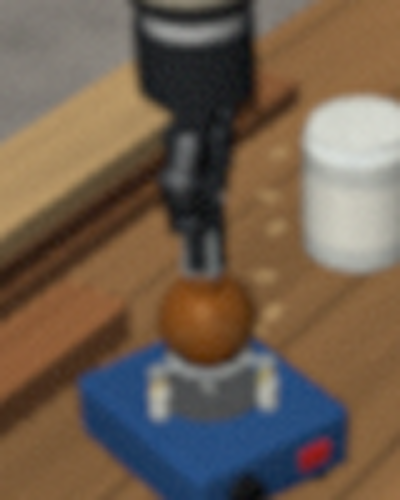

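The side view shows the amber flask upright in the sunken ring, ball at (207,318) in the crop, still held by its cap. About 5 N rests on the seat, above the 3 N needed and well short of ramming.

```bash
python3 -c "
from cell import hand_in; print(hand_in())"
```

```text
the job is handed in; nothing more can be done
None
```

The amber flask sits upright in the blue shaker's ring, pressed onto the seat with an estimated 5 N and still gripped; the job is handed in at about 15 s of robot time.

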